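Raise the weighing enclosure's window to its marker

ROBOT

A 6-joint arm with a two-finger parallel gripper is mounted at the origin on the work surface. World frame = base frame: x ahead of the robot, y to its left, z up, the work surface at z = 0. Lengths are in m, angles in rad, forces in N, time in s.
With the tool pointing down it reaches from about 0.25 to 0.775 m from the base axis. Payload 4 kg.
Tool frame: the origin (TCP) lies on the centre line of the jaws, within the pads' length; the fingertips stand 14 mm ahead of it and the grasp point (between the pads) lies 5 mm behind it (robot.tcp_to_tips is the distance from the TCP to the fingertips, in m); z points along the fingers, y is the line along which they close (so a half turn about z gives the same grasp; the last joint's range is limited). The gripper opens to 94 mm and grips with 3 to 60 N. Pads are 16 mm wide; open, the fingers measure 119 mm over their backs; the gripper's body (75 mm by 177 mm) begins 78 mm behind the grasp point.
Start: joints at [1.111, 0.087, 1.371, -0, 1.684, -0.103], TCP at [0.192, 0.515, 0.22] pointing down, gripper open.
Joint ranges: [-3.1, 3.1], [-0.76, 2.03], [0.27, 2.55], [-1.08, 4.22], [0.17, 2.65], [-2.57, 2.57]. Speed limits (rad/s): [2.79, 2.79, 3.14, 3.14, 3.14, 3.14].

INTERFACE

Orientations are given as [roll, pitch, yaw] about the fixed x, y, z axes, in that order (R = Rz(yaw) Ry(pitch) Rx(roll)).
In Python, from bench import robot gives the robot as it stands.
- The arm moves only by the tool carry_out, never from a script. Its argument "increments" is a list of rows, each a list of 3 entries, a list of its own where there are three numbers: the closure in counts, from 0 (fully open) to 255 (shut), then the shift along the tool's x, y, z in mm, then the turn about the tool's z in degrees. In form: [[fingers, [dx, dy, dz], twist], ...]. A call has 1 to 8 rows; each row shifts and turns the commanded pose from where the row before left it, along the tool's axes as they then stand; what a row does not reach is not made up. A row lasts 1/10 s, in which the tool goes at most 50 mm and 8.59 degrees, less where a joint would pass 70% of its speed; a pose out of reach is approached as far as the arm can. A call with a gripper value outside its range is refused whole. The fingers move at their own pace and stop on an object; the grip force is fixed at half the most. Time passes only in rows, so rows that do not move let the fingers close. It gives the time, the measured TCP pose, the force, the opening and the grip force at its end, in the units of the state.
- robot.get_obs(): the state, without advancing time (a new reading comes with each control period).
- robot.snapshot(name): name is "scene" or "top" or "wrist"; returns the picture (480x640x3 uint8, blue, green, red); there is no depth.
- robot.get_calibration(name): a dict with "vfov" (degrees; the focal length in pixels is half the picture's height over the tangent of half this angle, whatever the lens; pixels are square), "cx", "cy" (the principal point, pixels), "T" (4x4, takes a point from camera to world coordinates). Camera axes: x right, y down, z forward; pixel columns grow to the right and rows downward; lengths in m; the calibration is good to about 2 mm. A picture is of the moment at which its call begins: read the wrist's pose just before it. get_calibration takes no time and is no camera call; for the wrist camera it gives the pose at the moment of the call.
- robot.close_job(): hands the job in; it is judged then, once.
The state is a dict: "time": time; "joint_positions": joint angles; "qvel": joint speeds; "joint_torque": joint torques, N m; "tool_pos": TCP position; "ee_rot": TCP orientation; "wrist_force": force on the tool from outside, world axes, zero at the start; "wrist_torque": the same for the moment, N m; "width": finger opening in m; "finger_force": force on a finger pad.
Only numpy, scipy, OpenCV 4.12 (cv2) and the standard library are available. Lean on these libraries where they do the work, as an engineer would, in place of code of your own. Each camera call takes 0.05 s, during which the arm holds its last target. There are 200 camera calls.

TASK

Open the weighing enclosure for work: with the fingertips, push its sloping counterweighted window up from beneath the blue lip until the lip is level with the white line on the green marker clip on the side post, and leave it standing there. Only push, gently: do not pinch or grip the lip or anything else, and leave the clip, the glassware in front and everything else on the bench where they are.

Things in the scene. Friction and masses are not known exactly. Their poses are not given: they have to be found in the camera images.
- enclosure: Weighing enclosure, fixed to the bench: white frame, clear walls, 420 mm wide, 290 deep, 325 high, a balance inside. Its front faces the robot and leans back 35 degrees from the vertical. Origin: middle of its underside; x to its back, y to its left, z up. Its window is sash; the fixed clear sill panel below the window lies 8 mm behind the pane's front face.
- sash: The window: clear pane 356 x 135 mm, at its lower edge an opaque blue lip 340 mm wide, 10 thick, standing out 30 mm square to the pane, towards the robot. Origin: middle of the lip's underside, on the pane's front face. z: up the slope (the way it slides), y: left along the lip, x: into the enclosure. Counterweighted: stays where left, 2 to 4 N move it. The lip starts 105 to 131 mm above the bench.
- lip (a point): The middle of the blue lip's front edge, half-way up its 10 mm thickness: 30 mm out from the pane's front face and 5 mm up the slope from sash's origin. Same axes as sash. The window can rise 150 mm in all and starts in the lowest 30 mm.
- marker (a point): White 3 mm line across the middle of the green marker clip's front (34 wide, 22 tall, standing 19 mm out) on the enclosure's left (+y) post, 196 mm left of the lip's middle. Axes as sash: the lip is level with the line when lip and marker agree along that z. It starts 25 to 120 mm further up the slope than the lip. A knock can shift the clip.
- flask: Volumetric flask, loose: round glass body 66 mm in diameter, thin neck, blue stopper, 150 mm tall. Origin: centre of its underside. It, the amber bottle and the dish stand in a row about 60 mm before the enclosure's foot, about 130 mm apart, in any order.
- reagent: Amber bottle with black cap, 60 mm diameter, 125 mm tall, loose. Origin: centre of its underside.
- dish: Low white round dish with glass lid, 62 mm diameter, 15 mm tall, loose: the hand can pass over it. Origin: centre of its underside.
- spatula: Slim steel laboratory spatula 170 mm long, 14 mm wide, lying on the bench well to the right, loose.
- brush: Small brush 170 mm long lying on the bench well to the right, loose.
- weight: Brass calibration weight, 32 mm diameter, 56 mm tall, standing to the left of the enclosure, loose. Origin: centre of its underside.
- weighjar: Small glass jar, 48 mm diameter, 50 mm tall, standing to the left of the enclosure, loose. Origin: centre of its underside.

How it is judged:
By the outcome, as a careful person would: the job done as asked, in the order asked, and still so for the second after the job is handed in, with the robot touching nothing.
It also fails if it takes over 51 s, if anything falls off the work surface, if the arm or the gripper's body presses on something with over 40 N, if the wrist force passes 120 N, or if a joint passes its speed limit or range.

## Working session

There is one attempt and no reset: what is moved stays moved. The work goes in short steps, Python scripts to look and compute and a tool call to move; the robot and the scene stay as the last step left them, time stands still between calls to the robot, and variables do not carry over. Pictures are saved under pics/ and viewed, at most 10 in all, crops included, and the job is handed in when it is done.

Besides the shell and the picture viewer there is one more tool, called after "Emit:" by a JSON object that holds its "api" and its "payload", one argument or row to a line. carry_out: Moves the arm, as the interface text tells. Its arguments: {"type":"object","properties":{"increments":{"type":"array","items":{"type":"array"}}},"required":["increments"]}

```bash
ls; mkdir -p pics
python3 - <<'E'
from bench import robot
import cv2
for n in ("scene","top"):
    c=robot.get_calibration(n); print(n,c)
    cv2.imwrite(f"pics/{n}0.png",robot.snapshot(n))
o=robot.get_obs(); print(o)
E
```

```text
pics
scene {'vfov': 45.75646037654141, 'cx': 324.9854066318077, 'cy': 234.80115417267115, 'T': array([[-0.5600483 ,  0.6832027 , -0.46859361,  1.1496906 ],
       [ 0.82831556,  0.45121214, -0.33211586,  0.43525145],
       [-0.01546733, -0.5741443 , -0.81860802,  1.14971798],
       [ 0.        ,  0.        ,  0.        ,  1.        ]])}
top {'vfov': 57.886655047785105, 'cx': 322.6728976970574, 'cy': 233.1968822490029, 'T': array([[ 0.01846564, -0.98253814,  0.18514272,  0.38275149],
       [-0.99979251, -0.01973845, -0.00503379,  0.00887921],
       [ 0.00860032, -0.18501135, -0.98269875,  1.02358891],
       [ 0.        ,  0.        ,  0.        ,  1.        ]])}
{'time': 0.1, 'joint_positions': array([ 1.11088837e+00,  8.79079355e-02,  1.37208383e+00, -1.64297155e-05,
        1.68359112e+00, -1.03091180e-01]), 'qvel': array([-0.00078593, -0.0013855 , -0.00161529, -0.00073682, -0.00050191,
       -0.00046074]), 'joint_torque': array([ 1.89445767e-03, -3.41252232e+01, -3.03300834e+01,  7.19086896e-02,
        3.04735755e-02, -1.02616309e-04]), 'tool_pos': array([0.19191188, 0.51494292, 0.2184163 ]), 'ee_rot': array([-3.13961130e+00, -1.88570323e-04,  2.78477386e+00]), 'wrist_force': array([ 0.36325631, -0.47244855,  0.22889659]), 'wrist_torque': array([-0.01232209,  0.01189286, -0.00189227]), 'finger_force': 0.0, 'width': 0.09402060149074944}
```

View pics/scene0.png

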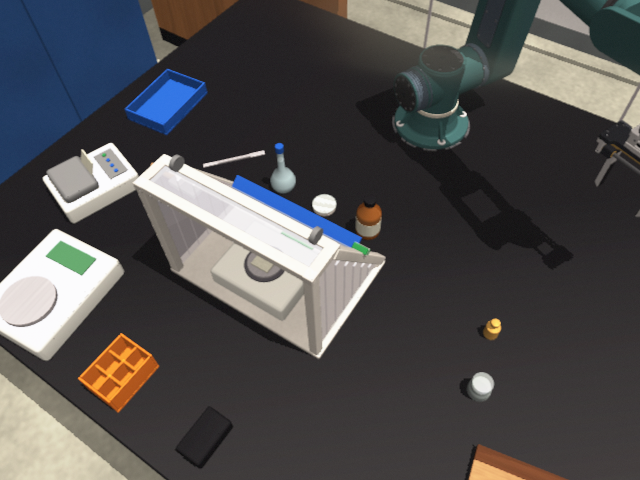

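View pics/top0.png

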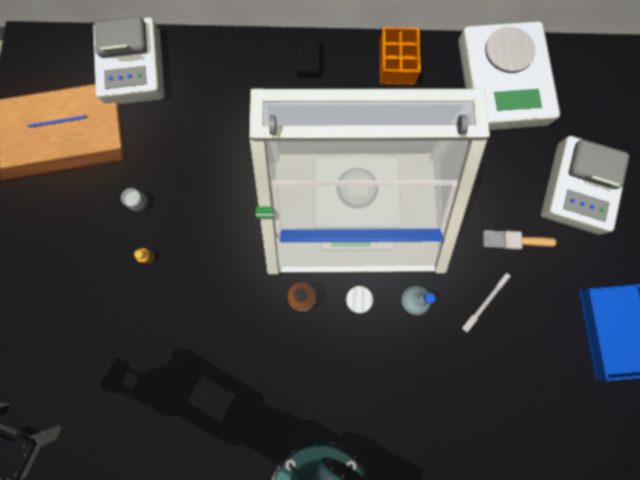

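Scene view (from behind the enclosure) shows the lip from about (235,180) to (358,246) and the clip at (360,249). In the top view the lip runs along row 236, columns 280–442, with the clip at (264,212). The dish stands mid-row at (359,299), amber bottle left, flask right.

Run:
```python
import cv2
a=cv2.imread("pics/top0.png")[190:320,240:500]; cv2.imwrite("pics/topc.png",cv2.resize(a,None,fx=3,fy=3,interpolation=cv2.INTER_CUBIC))
a=cv2.imread("pics/scene0.png")[130:280,210:410]; cv2.imwrite("pics/scenec.png",cv2.resize(a,None,fx=4,fy=4,interpolation=cv2.INTER_CUBIC))
```

```text
(no output)
```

View pics/topc.png

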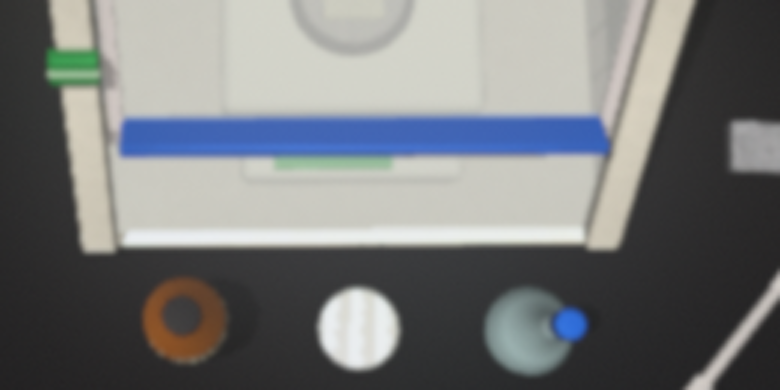

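View pics/scenec.png

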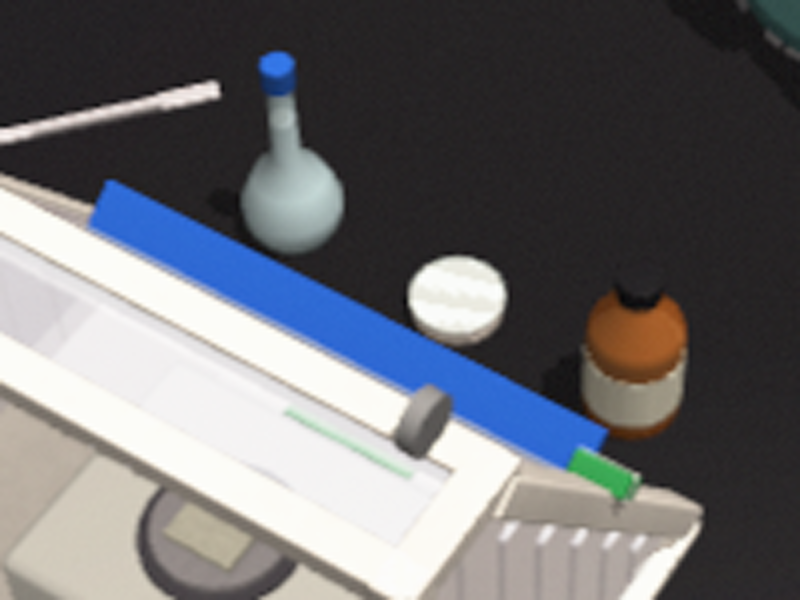

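Top crop: the lip's lower (under-front) edge runs (120,157)–(609,153) and its upper edge (123,118)–(601,117). The clip is around (74,68). The enclosure's feet are at (82,250) and (617,248). Scene crop: the lip's front top edge runs (110,180)–(607,433). Next I'll fit the enclosure pose and window travel.

```bash
cat > h.py <<'E'
import numpy as np
from scipy.optimize import least_squares
from scipy.spatial.transform import Rotation as R
S,C=np.sin(np.radians(35)),np.cos(np.radians(35))
def proj(cal,P):
    T=cal["T"]; f=240/np.tan(np.radians(cal["vfov"]/2))
    p=(np.atleast_2d(P)-T[:3,3])@T[:3,:3]
    return p[:,:2]/p[:,2:]*f+[cal["cx"],cal["cy"]]
def sash(p,out,y,up):
    """world point; p=x,y,yaw of the pane-front line at z=0, out of pane, left, distance up slope from bench"""
    loc=np.array([-out*C+up*S,y,out*S+up*C]); c,s=np.cos(p[2]),np.sin(p[2])
    return np.array([p[0]+c*loc[0]-s*loc[1],p[1]+s*loc[0]+c*loc[1],loc[2]])
def crop(c,f,o): return (np.array(c)+.5)/f-.5+np.array(o)
E
python3 - <<'E'
from h import *
from bench import robot
import cv2
t,s=robot.get_calibration("top"),robot.get_calibration("scene")
ot=[(.03,.17,0,(120,157)),(.03,-.17,0,(609,153)),(0,.17,.01,(123,118)),(0,-.17,.01,(601,117))]
os=[(.03,-.17,.01,(110,180)),(.03,.17,.01,(607,433))]
def res(v):
    r=[]
    for cal,o,f,off in((t,ot,3,(240,190)),(s,os,4,(210,130))):
        r+=[proj(cal,sash(v,a,b,v[3]+u))[0]-crop(px,f,off) for a,b,u,px in o]
    return np.ravel(r)
q=least_squares(res,[.5,0,0,.14]); v=q.x
print(v,"origin height",v[3]*C,"res",q.fun.round(1))
print("lip",sash(v,.03,0,v[3]+.005),"underfront",sash(v,.03,0,v[3]))
for m in (.025,.05,.075,.1,.12): print(m,[((proj(c,sash(v,.019,.196,v[3]+.005+m))[0]-o+.5)*f-.5).round(1) for c,f,o in((t,3,(240,190)),(s,4,(210,130)))])
def ground(cal,px,z):
    f=240/np.tan(np.radians(cal["vfov"]/2));d=cal["T"][:3,:3]@[(px[0]-cal["cx"])/f,(px[1]-cal["cy"])/f,1];o=cal["T"][:3,3]
    return (o+d*(z-o[2])/d[2]).round(3)
for n,px,z in(("bottle cap",(182,315),.125),("dish",(359,328),.015),("stopper",(570,324),.15),("footL",(82,250),0),("footR",(617,248),0)): print(n,ground(t,crop(px,3,(240,190)),z))
a=cv2.imread("pics/top0.png")[200:224,248:284];b=cv2.imread("pics/scene0.png")[236:260,344:380]
cv2.imwrite("pics/clip.png",np.hstack([cv2.resize(x,None,fx=11,fy=11,interpolation=cv2.INTER_CUBIC) for x in(a,b)]))
E
```

```text
[ 0.47848291 -0.07717077  0.02403054  0.13927515] origin height 0.11408752280832603 res [-0.3  0.3 -0.4  1.  -0.7 -0.1  0.2 -0.4 -1.   0.1 -0.6 -0.1]
lip [ 0.53664438 -0.07577285  0.13539058] underfront [ 0.53377733 -0.07584176  0.13129482]
0.025 [array([ 79.1, 115.9]), array([627.7, 470.3])]
0.05 [array([75.9, 89. ]), array([615.5, 467.8])]
0.075 [array([72.5, 60.9]), array([602.8, 465.2])]
0.1 [array([69. , 31.7]), array([589.5, 462.5])]
0.12 [array([66. ,  7.4]), array([578.5, 460.3])]
bottle cap [0.423 0.048 0.125]
dish [ 0.42  -0.083  0.015]
stopper [ 0.421 -0.212  0.15 ]
footL [0.478 0.133 0.   ]
footR [ 0.487 -0.288  0.   ]
```

View pics/clip.png

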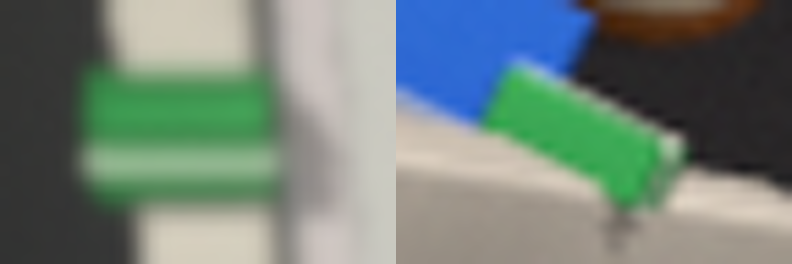

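In the magnified clip the white line is at top-image row ≈214.3 (crop row ≈74), which puts it about 63 mm up the slope from the lip. The lip's under-front edge is at (0.534, −0.076, 0.131). Now I'll approach over the row at constant height, with the fingers half closed.

Emit:
{"api": "carry_out", "payload": {
  "increments": [
    [128, [-20, -20, 0], 0],
    [128, [-28, -29, 0], 0],
    [128, [-28, -29, 0], 0],
    [128, [-28, -29, 0], 0],
    [128, [-28, -29, 0], 0],
    [128, [-28, -29, 0], 0],
    [128, [-28, -29, 0], 0],
    [128, [-28, -29, 0], 0]
  ]
}}

```text
time: 0.9
tool_pos: [0.3167, 0.2294, 0.2191]
ee_rot: [-3.141, -0.0, 2.785]
wrist_force: [1.2, -0.5, -0.0]
width: 0.0469
finger_force: 0.0
```

Emit:
{"api": "carry_out", "payload": {
  "increments": [
    [128, [-28, -29, 0], 0],
    [128, [-28, -29, 0], 0],
    [128, [-28, -29, 0], 0],
    [128, [-28, -29, 0], 0],
    [128, [-28, -29, 0], 0],
    [128, [-28, -29, 0], 0],
    [128, [-28, -29, 0], 0],
    [128, [-28, -29, 0], 0]
  ]
}}

```text
time: 1.7
tool_pos: [0.4456, -0.0663, 0.2191]
ee_rot: [3.141, -0.0, 2.784]
wrist_force: [1.7, 1.2, 1.0]
width: 0.0469
finger_force: 0.0
```

Emit:
{"api": "carry_out", "payload": {
  "increments": [
    [128, [0, 0, 0], -7],
    [128, [0, 0, 0], -7],
    [128, [0, 0, 0], -7.8],
    [128, [0, 0, 0], 0],
    [128, [0, 0, 0], 0]
  ]
}}

```text
time: 2.2
tool_pos: [0.4453, -0.0645, 0.2191]
ee_rot: [3.141, -0.001, -3.121]
wrist_force: [0.3, 0.1, 0.9]
width: 0.0466
finger_force: 0.0
```

Run:
```python
from h import *
from bench import robot
import cv2
w=robot.get_calibration("wrist"); cv2.imwrite("pics/w1.png",robot.snapshot("wrist")); print(w)
v=[0.47848291,-0.07717077,0.02403054,0.13927515]
for y in(.17,-.17): print(proj(w,sash(v,.03,y,v[3])))
print(proj(w,sash(v,.019,.196,v[3]+.068)))
```

```text
{'vfov': 69.71791344560138, 'cx': 318.4536327220642, 'cy': 234.6744009328445, 'T': array([[-2.07471909e-02,  9.61644268e-01,  2.73513906e-01,
         3.64222982e-01],
       [ 9.99784603e-01,  1.98056451e-02,  6.20347569e-03,
        -6.54101418e-02],
       [ 5.48417485e-04,  2.73583696e-01, -9.61848044e-01,
         3.84002602e-01],
       [ 0.00000000e+00,  0.00000000e+00,  0.00000000e+00,
         1.00000000e+00]])}
[[504.1379658  345.60564137]]
[[ 99.31398095 346.89574264]]
[[564.57112873 441.13228391]]
```

View pics/w1.png

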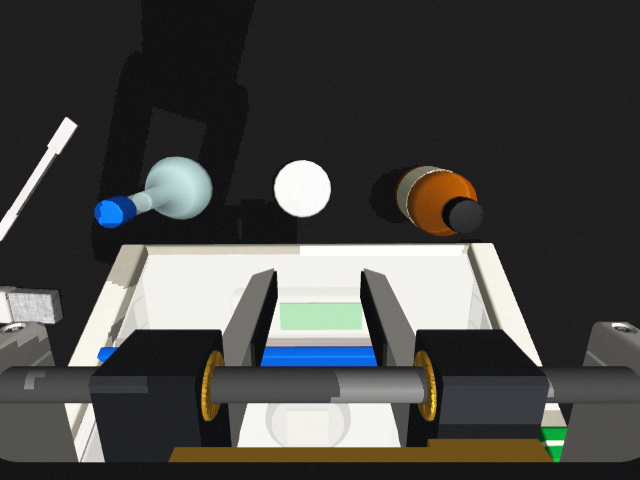

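The wrist picture shows the lip's front edge at row ≈346, as predicted. The clip's white line is at about (556,440), also near the prediction (564,441), so the fit holds. Next I'll go down in front of the lip over the dish.

Emit:
{"api": "carry_out", "payload": {
  "increments": [
    [128, [-6, -3, 20], 0],
    [128, [-6, -3, 25], 0],
    [128, [-6, -3, 25], 0],
    [128, [-6, -2, 24], 0],
    [128, [-10, 0, 0], 0],
    [128, [-10, 0, 0], 0],
    [128, [-10, 0, 0], 0],
    [128, [0, 0, 0], 0]
  ]
}}

```text
time: 3.05
tool_pos: [0.502, -0.0745, 0.1272]
ee_rot: [-3.141, 0.003, -3.118]
wrist_force: [0.3, 0.3, 0.2]
width: 0.047
finger_force: 0.0
```

Emit:
{"api": "carry_out", "payload": {
  "increments": [
    [128, [-5, 0, 0], 0],
    [128, [-5, 0, 0], 0],
    [128, [-4, 0, 0], 0],
    [128, [-3, 0, 0], 0],
    [128, [-2, 0, 0], 0],
    [128, [0, 0, 0], 0]
  ]
}}

```text
time: 3.65
tool_pos: [0.5188, -0.0739, 0.1254]
ee_rot: [3.141, -0.0, -3.118]
wrist_force: [0.0, 0.4, 0.2]
width: 0.0466
finger_force: 0.0
```

Emit:
{"api": "carry_out", "payload": {
  "increments": [
    [128, [-2, 0, 0], 0],
    [128, [-2, 0, 0], 0],
    [128, [0, 0, 0], 0]
  ]
}}

```text
time: 3.95
tool_pos: [0.5229, -0.0738, 0.1255]
ee_rot: [3.141, 0.0, -3.118]
wrist_force: [-0.4, 0.2, -0.5]
width: 0.0469
finger_force: 0.0
```

Emit:
{"api": "carry_out", "payload": {
  "increments": [
    [128, [-2, 0, 0], 0],
    [128, [-2, 0, 0], 0],
    [128, [0, 0, 0], 0]
  ]
}}

```text
time: 4.25
tool_pos: [0.5238, -0.0738, 0.1253]
ee_rot: [3.141, -0.008, -3.118]
wrist_force: [-9.1, -0.1, 4.0]
width: 0.0469
finger_force: 4.3
```

Contact. Now push along the slope.

Emit:
{"api": "carry_out", "payload": {
  "increments": [
    [128, [-1.2, 0, -1.6], 0],
    [128, [-1.2, 0, -1.6], 0],
    [128, [-1.2, 0, -1.6], 0],
    [128, [-1.2, 0, -1.6], 0],
    [128, [-1.2, 0, -1.6], 0],
    [128, [0, 0, 0], 0]
  ]
}}

```text
time: 4.85
tool_pos: [0.5291, -0.0736, 0.1329]
ee_rot: [3.141, -0.009, -3.118]
wrist_force: [-9.4, -0.5, 3.8]
width: 0.0466
finger_force: 4.8
```

Run:
```python
from bench import robot
import cv2
cv2.imwrite("pics/t2.png",robot.snapshot("top"));cv2.imwrite("pics/s2.png",robot.snapshot("scene"))
a=cv2.imread("pics/top0.png").astype(int);b=cv2.imread("pics/t2.png").astype(int)
for n,i in(("0",a),("2",b)):
  for x in(290,300,430,436):
    col=i[225:250,x]; m=(col[:,0]-col[:,2]).clip(0)
    ys=__import__("numpy").arange(225,250); print(n,x,(m*ys).sum()/m.sum(),m.sum())
s=cv2.imread("pics/s2.png")[130:280,210:410];cv2.imwrite("pics/s2c.png",cv2.resize(s,None,fx=4,fy=4))
```

```text
0 290 235.33828494260635 1481
0 300 235.32629427792915 1468
0 430 234.5627095908786 1491
0 436 234.48155467720684 1518
2 290 232.3115845539281 1502
2 300 232.24105960264902 1510
2 430 231.53624856156503 869
2 436 231.44444444444446 891
```

Emit:
{"api": "carry_out", "payload": {
  "increments": [
    [128, [-1.7, 0, -2.5], 0],
    [128, [-1.7, 0, -2.5], 0],
    [128, [-1.7, 0, -2.5], 0],
    [128, [-1.7, 0, -2.5], 0],
    [128, [-1.7, 0, -2.5], 0],
    [128, [-1.7, 0, -2.5], 0],
    [128, [-1.7, 0, -2.5], 0],
    [128, [-1.7, 0, -2.5], 0]
  ]
}}

```text
time: 5.75
tool_pos: [0.5428, -0.0733, 0.1526]
ee_rot: [3.141, -0.009, -3.118]
wrist_force: [-8.2, -1.0, 2.5]
width: 0.0468
finger_force: 4.4
```

Emit:
{"api": "carry_out", "payload": {
  "increments": [
    [128, [-1.7, 0, -2.5], 0],
    [128, [-1.7, 0, -2.5], 0],
    [128, [-1.7, 0, -2.5], 0],
    [128, [-1.7, 0, -2.5], 0],
    [128, [-1.7, 0, -2.5], 0],
    [128, [0, 0, 0], 0]
  ]
}}

```text
time: 6.35
tool_pos: [0.552, -0.0731, 0.1657]
ee_rot: [3.141, -0.007, -3.118]
wrist_force: [-8.3, 1.5, 3.7]
width: 0.0465
finger_force: 4.0
```

```bash
cat >> h.py <<'E'
def lip_and_line(robot,tag):
    """from top view: up-slope of lip and of the white line (lip model edge calibrated on v)"""
    import cv2
    v=[0.47848291,-0.07717077,0.02403054]; t=robot.get_calibration("top")
    im=robot.snapshot("top"); cv2.imwrite(f"pics/{tag}.png",im); i=im.astype(float)
    from scipy.optimize import brentq
    out=[]
    for y in(.15,.12,-.12,-.15):
        e=lambda u:proj(t,[sash(v,.03,y,u),sash(v,0,y,u+.01)]).mean(0)
        m_best=None
        for x in [int(round(e(.17)[0]))]:
            col=i[170:260,x]; w=(col[:,0]-col[:,2]-40).clip(0); k=np.argmax(np.convolve(w,np.ones(13),'same')); a=slice(max(k-9,0),k+10)
            row=(w[a]*np.arange(170,260)[a]).sum()/w[a].sum()
        out.append(brentq(lambda u:e(u)[1]-row,.1,.35))
    cols=i[200:230,258:270].mean(1); g=cols[:,1]-cols[:,2]
    return np.array(out),cols
E
python3 - <<'E'
from h import *
from bench import robot
import cv2
o,c=lip_and_line(robot,"t3"); print(o)
for k in range(4,22): print(200+k,c[k].round())
E
```

```text
[0.18858768 0.18870243 0.29179165 0.18857089]
204 [176. 193. 197.]
205 [163. 185. 179.]
206 [134. 168. 142.]
207 [ 99. 151.  94.]
208 [ 81. 147.  65.]
209 [ 83. 155.  63.]
210 [ 85. 158.  64.]
211 [ 81. 149.  63.]
212 [ 87. 147.  75.]
213 [114. 163. 109.]
214 [140. 181. 140.]
215 [136. 176. 138.]
216 [105. 151. 101.]
217 [ 87. 132.  82.]
218 [104. 132. 109.]
219 [133. 149. 146.]
220 [153. 166. 170.]
221 [159. 173. 177.]
```

Emit:
{"api": "carry_out", "payload": {
  "increments": [
    [128, [-1.7, 0, -2.5], 0],
    [128, [-1.7, 0, -2.5], 0],
    [128, [-1.7, 0, -2.5], 0],
    [128, [-0.6, 0, -0.8], 0],
    [128, [0, 0, 0], 0]
  ]
}}

```text
time: 6.9
tool_pos: [0.5577, -0.0729, 0.1739]
ee_rot: [3.141, -0.007, -3.118]
wrist_force: [-8.6, -0.1, 3.5]
width: 0.0472
finger_force: 3.9
```

```bash
cat >> h.py <<'E'
def edges(im,t,y,u0=.2):
    from scipy.optimize import brentq
    v=[0.47848291,-0.07717077,0.02403054]; i=im.astype(float)
    x=int(round(proj(t,sash(v,.03,y,u0))[0,0])); w=i[180:250,x-1:x+2].mean(1); w=w[:,0]-w[:,2]
    h=w.max()/2; k=np.where(w>h)[0]; a,b=k[0],k[-1]
    top=180+a-(w[a]-h)/(w[a]-w[a-1]); bot=180+b+(w[b]-h)/(w[b]-w[b+1])
    f=lambda r,out,d:brentq(lambda u:proj(t,sash(v,out,y,u+d))[0,1]-r,.1,.35)
    return round(f(bot,.03,0)*1e3,1),round(f(top,0,.01)*1e3,1)
def line(im,t):
    from scipy.optimize import brentq
    v=[0.47848291,-0.07717077,0.02403054]; i=im.astype(float)
    r=[]
    for x in range(260,270):
        c=i[211:218,x,2]; b=np.linspace(c[0:2].min(),c[-2:].min(),7); w=(c-b).clip(0); r.append((w*np.arange(211,218)).sum()/w.sum())
    row=np.median(r); return row,brentq(lambda u:proj(t,sash(v,.019,.196,u))[0,1]-row,.1,.35)*1e3-5
E
python3 - <<'E'
from h import *
from bench import robot
import cv2
t=robot.get_calibration("top")
robot.snapshot("top"); cv2.imwrite("pics/t4.png",robot.snapshot("top"))
for n in("top0","t2","t3","t4"):
    im=cv2.imread(f"pics/{n}.png"); print(n,[edges(im,t,y,{"top0":.14}.get(n,.2)) for y in(.15,.13,.11,-.13,-.15)],line(im,t))
w=robot.get_calibration("wrist"); cv2.imwrite("pics/w4.png",robot.snapshot("wrist"))
print(robot.get_obs()["wrist_force"])
a=cv2.imread("pics/t4.png")[180:280,240:460]; cv2.imwrite("pics/t4c.png",cv2.resize(a,None,fx=3.5,fy=3.5,interpolation=cv2.INTER_CUBIC))
E
```

```text
top0 [(141.7, 138.6), (141.9, 138.4), (141.9, 138.2), (142.6, 138.8), (142.6, 138.9)] (np.float64(214.23814686219643), 202.99560549233786)
t2 [(151.1, 147.0), (151.1, 147.5), (151.3, 147.3), (152.3, 228.5), (152.1, 147.9)] (np.float64(214.23002060687742), 203.01727946234558)
t3 [(191.0, 187.2), (191.2, 187.3), (191.1, 187.3), (185.2, 268.4), (191.7, 187.6)] (np.float64(214.2273109294581), 203.02450641874933)
t4 [(200.8, 197.1), (200.7, 197.4), (200.8, 197.3), (185.7, 268.4), (201.7, 197.5)] (np.float64(214.22836728742243), 203.02168902593166)
[-7.13877328 -0.37262503  2.387833  ]
```

View pics/t4c.png

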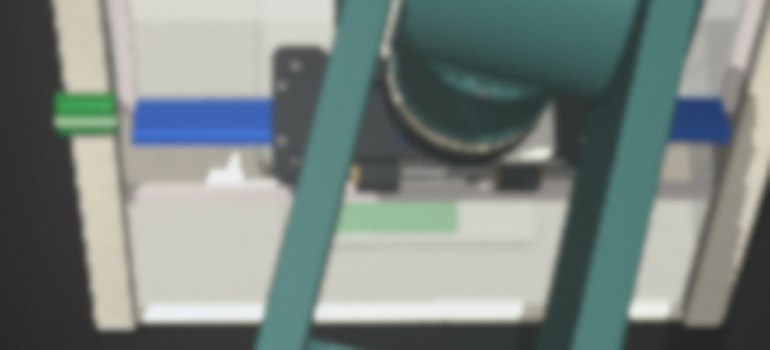

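View pics/w4.png

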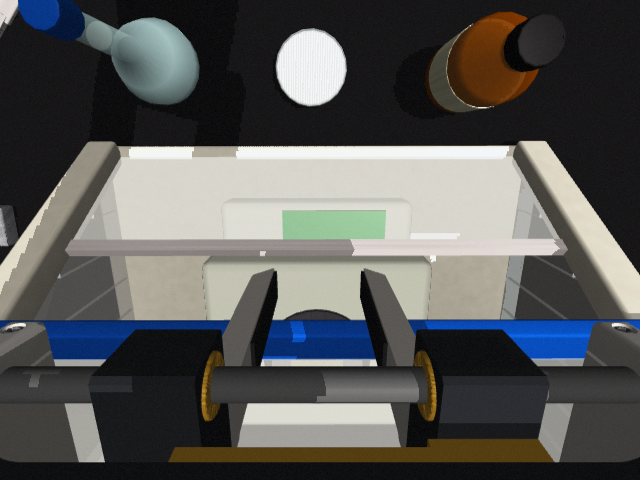

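The top crop shows the lip at rows 98–144, with the clip's white line at row 121 at the left; about 4 mm is left to go. The wrist view shows the glassware undisturbed. I'll push another 3 mm, back off, and look closely at the lip and clip with the wrist camera.

Emit:
{"api": "carry_out", "payload": {
  "increments": [
    [128, [-0.9, 0, -1.2], 0],
    [128, [-0.8, 0, -1.2], 0],
    [128, [0, 0, 0], 0],
    [128, [5, 0, 0], 0],
    [128, [15, 0, 0], 0],
    [128, [20, 0, 0], 0],
    [128, [20, 0, 0], 0],
    [128, [0, 0, 0], 0]
  ]
}}

```text
time: 7.85
tool_pos: [0.5012, -0.0743, 0.1771]
ee_rot: [-3.141, 0.001, -3.118]
wrist_force: [-0.4, 0.7, -0.0]
width: 0.0471
finger_force: 0.0
```

Emit:
{"api": "carry_out", "payload": {
  "increments": [
    [128, [0, 0, -35], 0],
    [128, [0, 0, -35], 0],
    [128, [0, 0, -34], 0],
    [128, [-10, 35, 0], 0],
    [128, [-15, 40, 0], 0],
    [128, [-15, 40, 0], 0],
    [128, [-11, 40, 0], 0],
    [128, [0, 0, 0], 0]
  ]
}}

```text
time: 8.65
tool_pos: [0.551, 0.0865, 0.28]
ee_rot: [3.139, 0.001, -3.111]
wrist_force: [0.0, -1.0, -0.1]
width: 0.0467
finger_force: 0.0
```

Emit:
{"api": "carry_out", "payload": {
  "increments": [
    [128, [0, 0, 0], 0],
    [128, [0, 0, 0], 0]
  ]
}}

```text
time: 8.85
tool_pos: [0.5499, 0.0811, 0.2807]
ee_rot: [-3.141, 0.0, -3.119]
wrist_force: [0.1, -0.1, 1.1]
width: 0.0467
finger_force: 0.0
```

Run:
```python
from h import *
from bench import robot
import cv2
w=robot.get_calibration("wrist"); im=robot.snapshot("wrist"); cv2.imwrite("pics/w5.png",im); print(w["T"][:3,3])
np.save("w5.npy",w,allow_pickle=True)
v=[0.47848291,-0.07717077,0.02403054]
p=proj(w,[sash(v,.019,.196,.208),sash(v,.03,.17,.2021),sash(v,.03,.17,.2121),sash(v,0,.17,.2121)]); print(p)
t=robot.get_calibration("top");tt=robot.snapshot("top");cv2.imwrite("pics/t5.png",tt);print([edges(tt,t,y) for y in(.15,.13,.11,-.13,-.15)],line(tt,t))
x,y=(p.mean(0)-[50,40]).astype(int); x=min(max(x,0),540);y=min(max(y,0),400); print("off",x,y)
cv2.imwrite("pics/w5c.png",cv2.resize(im[y:y+80,x:x+100],None,fx=7,fy=7,interpolation=cv2.INTER_CUBIC))
```

```text
[0.46865564 0.08025755 0.44548859]
[[365.19876588 274.6248542 ]
 [333.91705622 261.15246293]
 [334.28195055 271.56134011]
 [333.07694763 290.63965488]]Traceback (most recent call last):
  File "<stdin>", line 8, in <module>
  File "h.py", line 35, in edges
    top=180+a-(w[a]-h)/(w[a]-w[a-1]); bot=180+b+(w[b]-h)/(w[b]-w[b+1])
                                                               ~^^^^^
IndexError: index 70 is out of bounds for axis 0 with size 70
```

Run:
```python
import cv2
im=cv2.imread("pics/w5.png")[235:315,300:400]
cv2.imwrite("pics/w5c.png",cv2.resize(im,None,fx=7,fy=7,interpolation=cv2.INTER_CUBIC))
```

```text
(no output)
```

View pics/w5c.png

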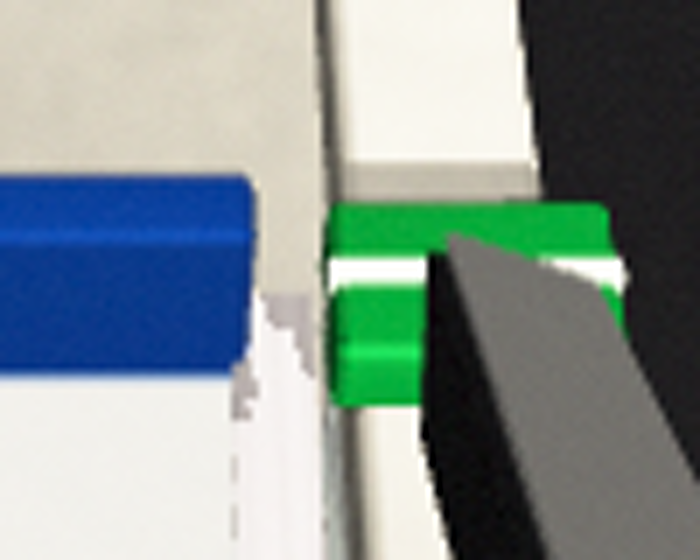

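The wrist close-up shows the lip's front face at crop rows 177–233 (rear edge 372), and the clip's front at rows 203–347 with its white line at row 270. Comparing like edges against the model, the lip is about 1.6 mm below the line, so I'll go back for one small nudge.

Emit:
{"api": "carry_out", "payload": {
  "increments": [
    [128, [11, -40, 0], 0],
    [128, [15, -40, 0], 0],
    [128, [15, -40, 0], 0],
    [128, [8, -36, 0], 0],
    [128, [0, 0, 35], 0],
    [128, [0, 0, 35], 0],
    [128, [0, 0, 33], 0],
    [128, [0, 0, 0], 0]
  ]
}}

```text
time: 9.75
tool_pos: [0.5007, -0.0757, 0.1724]
ee_rot: [3.139, -0.01, -3.12]
wrist_force: [0.1, -0.4, -0.1]
width: 0.0468
finger_force: 0.0
```

Emit:
{"api": "carry_out", "payload": {
  "increments": [
    [128, [-10, 0, 0], 0],
    [128, [-15, 0, 0], 0],
    [128, [-15, 0, 0], 0],
    [128, [-10, 0, 0], 0],
    [128, [-3, 0, 0], 0],
    [128, [0, 0, 0], 0],
    [128, [0, 0, 0], 0]
  ]
}}

```text
time: 10.45
tool_pos: [0.5573, -0.074, 0.1782]
ee_rot: [-3.141, 0.001, -3.118]
wrist_force: [0.2, 0.2, -0.6]
width: 0.0468
finger_force: 0.0
```

Emit:
{"api": "carry_out", "payload": {
  "increments": [
    [128, [-1, 0, 0], 0],
    [128, [0, 0, 0], 0],
    [128, [0, 0, 0], 0]
  ]
}}

```text
time: 10.75
tool_pos: [0.558, -0.074, 0.1777]
ee_rot: [3.141, -0.0, -3.118]
wrist_force: [1.0, -0.6, 0.0]
width: 0.0469
finger_force: 0.0
```

Emit:
{"api": "carry_out", "payload": {
  "increments": [
    [128, [-1, 0, 0], 0],
    [128, [0, 0, 0], 0],
    [128, [0, 0, 0], 0]
  ]
}}

```text
time: 11.05
tool_pos: [0.559, -0.0739, 0.1776]
ee_rot: [3.141, -0.001, -3.118]
wrist_force: [-1.2, -1.3, 0.1]
width: 0.0468
finger_force: 0.4
```

Emit:
{"api": "carry_out", "payload": {
  "increments": [
    [128, [-1, 0, 0], 0],
    [128, [-0.9, 0, -1.3], 0],
    [128, [0, 0, 0], 0],
    [128, [0, 0, 0], 0]
  ]
}}

```text
time: 11.45
tool_pos: [0.5598, -0.0739, 0.1785]
ee_rot: [3.141, -0.004, -3.118]
wrist_force: [-5.8, -0.2, 0.2]
width: 0.0465
finger_force: 2.7
```

Run:
```python
from h import *
from bench import robot
import cv2
t=robot.get_calibration("top");tt=robot.snapshot("top");cv2.imwrite("pics/t6.png",tt)
for y in(.15,.13,.11,-.15):
  print(edges(cv2.imread("pics/t4.png"),t,y),edges(tt,t,y))
```

```text
(200.8, 197.1) (204.8, 201.0)
(200.7, 197.4) (204.7, 201.3)
(200.8, 197.3) (204.6, 201.3)
(201.7, 197.5) (205.3, 201.2)
```

Top view: the lip is now at 203.0 against the line's 203.0. Backing off and checking once more.

Emit:
{"api": "carry_out", "payload": {
  "increments": [
    [128, [5, 0, 0], 0],
    [128, [15, 0, 0], 0],
    [128, [20, 0, 0], 0],
    [128, [20, 0, 0], 0],
    [128, [0, 0, -35], 0],
    [128, [0, 0, -35], 0],
    [128, [0, 0, -34], 0],
    [128, [-10, 20, 0], 0]
  ]
}}

```text
time: 12.3
tool_pos: [0.513, -0.0569, 0.29]
ee_rot: [-3.138, 0.014, -3.121]
wrist_force: [1.0, 0.3, -0.5]
width: 0.0468
finger_force: 0.0
```

Emit:
{"api": "carry_out", "payload": {
  "increments": [
    [128, [-15, 35, 0], 0],
    [128, [-15, 35, 0], 0],
    [128, [-11, 35, 0], 0],
    [128, [0, 0, 0], 0],
    [128, [0, 0, 0], 0],
    [128, [0, 0, 0], 0]
  ]
}}

```text
time: 12.9
tool_pos: [0.5493, 0.0501, 0.2832]
ee_rot: [-3.141, 0.001, -3.119]
wrist_force: [-0.3, 0.2, -0.4]
width: 0.0466
finger_force: 0.0
```

Run:
```python
from h import *
from bench import robot
import cv2
w=robot.get_calibration("wrist"); im=robot.snapshot("wrist"); cv2.imwrite("pics/w6.png",im)
v=[0.47848291,-0.07717077,0.02403054]
p=proj(w,[sash(v,.019,.196,.208),sash(v,.019,.196,.219),sash(v,.019,.196,.197),sash(v,.03,.17,.203),sash(v,.03,.17,.213),sash(v,0,.17,.213)]); print(p.round(1))
x,y=(p.mean(0)-[50,40]).astype(int); print("off",x,y)
cv2.imwrite("pics/w6c.png",cv2.resize(im[y:y+80,x:x+100],None,fx=7,fy=7,interpolation=cv2.INTER_CUBIC))
```

```text
[[402.1 274.8]
 [404.1 286.4]
 [400.1 263.9]
 [371.8 262.4]
 [373.1 272.8]
 [368.8 291.6]]
off 336 235
```

View pics/w6c.png

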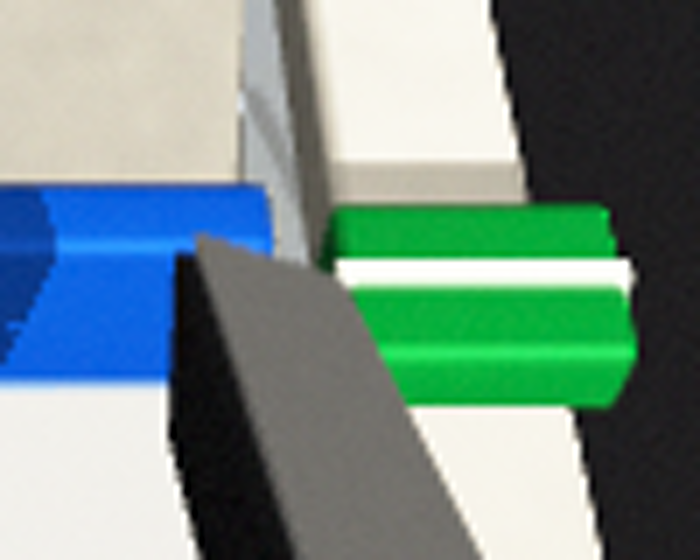

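The close-up shows the lip's front face at rows 185–243 and the white line at row 272. Against the model, the lip is within about 1 mm of the line, and the clip hasn't moved. The robot is clear, so I'm handing in.

```bash
python3 -c "
from bench import robot
print(robot.close_job())"
```

```text
the job is handed in; nothing more can be done
None
```

The window is pushed up and standing with its lip level with the white line: the top camera measured no difference, the wrist camera about 1 mm low. The clip and glassware were not touched, and the job is handed in with the arm clear.

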